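# Close the sanding jig to its gauge mark

## Task

Set the gap of the sanding jig: roll the knurled wheel with a fingertip, pressing lightly on its top, until the pointer on the moving jaw stands in line with the gauge mark on the rail, then leave it. Move the jaw only by rolling the wheel: do not push the jaw or the gauge mark, do not press hard, and do not disturb the wooden offcut, the pencil or the tape measure lying round the jig.

Things in the scene. Friction and masses are not known exactly. Their poses are not given: they have to be found in the camera images.
- jig: Aluminium base plate 90 x 230 x 14 mm, fixed to the bench; origin at the centre of its underside, y along its length, z up. The fixed jaw (dark, 20 mm thick, top at z 58 mm) stands at its +y end; the sprung carriage on it bears the wheel at the -y end and the moving jaw (66 mm wide, 22 mm thick, top at z 60 mm) between. A gauge rail lies along the -x edge.
- axle (a point): Centre of the unpressed knurled wheel: 62 mm towards -y from the jig's origin, 56 mm up. Radius 35 mm (top at z 91 mm), 30 mm wide, axle along the jig's x. The cheeks beside it (51 mm over their outsides) reach z 64 mm; nothing covers the top. Wheel, cheeks and moving jaw are sprung together: they yield downwards up to 6 mm, with about 2 N to start and 1 N more for each mm, then solid.
- wheel (a joint): Angle of the wheel (rad). It grows when its top is rolled towards the fixed jaw (the jig's +y); each rad moves the jaw 8 mm towards the fixed jaw (about 2.3 mm for each 10 mm of rolling at the rim). Rolling the top the other way opens the gap again. It has a light friction and stays where it is left.
- jaw (a joint): Travel of the moving jaw (m): grows as the gap to the fixed jaw closes (the jig's +y). It always starts short of the gauge mark, by 14 to 38 mm. Driven by the wheel only.
- pointer (a point): Upper tip of the brass pointer blade, 5 mm wide, that is fixed to the middle of the moving jaw and stands out beyond the -x edge of the jig, above the outer side of the gauge rail.
- gauge_mark (a point): Upper tip of the gauge mark, an upright steel blade 5 mm wide on a small dark rider on the gauge rail, 7 mm further out towards -x than the pointer. It stands in line when it has the same y in the jig's frame as the pointer.
- strip_mid (a point): Centre of the loose wooden offcut 44 x 130 x 32 mm (long along its y) on the far side of the jig; leave it.
- pencil_mid (a point): Centre of the loose red pencil, 140 mm long, 8 mm thick (long along its y), on the near side of the jig; leave it.
- measure_mid (a point): Centre of the loose yellow tape measure 36 x 84 x 64 mm beyond the fixed jaw; leave it.

How it is judged:
By the outcome, as a careful person would: the job done as asked, in the order asked, and still so for the second after the job is handed in, with the robot touching nothing.
It also fails if it takes over 64 s, if anything falls off the work surface, if the arm or the gripper's body presses on something with over 40 N, if the wrist force passes 120 N, or if a joint passes its speed limit or range.

## Robot

A 7-joint arm with a two-finger parallel gripper is mounted at the origin on the work surface; the furniture and walls round the work are solid. World frame = base frame: x ahead of the robot, y to its left, z up, the work surface at z = 0. Lengths are in mm, angles in rad, forces in N, time in s.
With the tool pointing down it reaches from about 425 to 875 mm from the base axis. Payload 8.4 kg.
Tool frame: the origin (TCP) lies at the very end of the fingers, on their centre line; the grasp point (between the pads) lies 19 mm behind it (env.grasp_offset is the distance from the TCP to the grasp point, in mm); z points along the fingers, y is the line along which they close (so a half turn about z gives the same grasp; the last joint's range is limited). The gripper opens to 87 mm and grips with 3 to 60 N. Pads are 19 mm wide; open, the fingers measure 117 mm over their backs; the gripper's body (75 mm by 190 mm) begins 51 mm behind the grasp point.
Start: joints at [1.099, 0.333, 0.04, 1.465, -0.013, 1.343, -0.059], TCP at [236.722, -605.331, 222.546] pointing down, gripper open.
Joint ranges: [-2.58, 2.58], [-0.38, 2.09], [-1.3, 1.39], [0.25, 2.4], [-1.5, 4.64], [0.08, 2.09], [-2.65, 2.65]. Speed limits (rad/s): [2.22, 2.22, 2.79, 2.79, 3.14, 3.14, 3.14].

## Interface

Orientations are given as a rotation vector (axis times angle).
In Python, from station import env gives the robot as it stands. The module is installed in compiled form; this text tells all that it offers.
- The arm moves only by the tool move_arm, never from a script. Its argument "commands" is text: rows parted by semicolons, each of 6 numbers parted by spaces: the shift along the tool's x, y, z in m, then the turn, a rotation vector about the tool's x, y, z in rad. In form: tx ty tz ax ay az; .... A call has 1 to 20 rows; each row shifts and turns the commanded pose from where the row before left it, along the tool's axes as they then stand; what a row does not reach is not made up. A row lasts 1/10 s, in which the tool goes at most 50 mm and 8.59 degrees, less where a joint would pass 70% of its speed; a pose out of reach is approached as far as the arm can. A call with a gripper value outside its range is refused whole. "fingers" is the finger opening in m, from 0 to 0.087, set as the call begins (left out, the last holds). The fingers move at their own pace and stop on an object; the grip force is fixed at half the most. Time passes only in rows, so rows that do not move let the fingers close. It gives the time, the measured TCP pose, the force, the opening and the grip force at its end, in the units of the state.
- env.observe(): the state, without advancing time (a new reading comes with each control period).
- env.camera(name): name is "side" or "top"; returns a dict with "image" (384x512x3 uint8, red, green, blue), "depth" (384x512 float32, mm along the optical axis (not along the pixel's ray), 0 where there is no reading), "vfov" (degrees; the focal length in pixels is half the picture's height over the tangent of half this angle, whatever the lens; pixels are square), "cx", "cy" (the principal point, pixels), "rvec" (rotation vector, rad) and "tvec" (3), from world to camera coordinates, as OpenCV has them. Camera axes: x right, y down, z forward; pixel columns grow to the right and rows downward; lengths in mm; the calibration is good to about 2 mm. A picture is of the moment at which its call begins.
- env.sign_off(): hands the job in; it is judged then, once.
The state is a dict: "time_s": time; "joint_positions": joint angles; "qvel": joint speeds; "joint_efforts": joint torques, N m; "position": TCP position; "tool_rot": TCP orientation; "force": force on the tool from outside, world axes, zero at the start; "moment": the same for the moment, N m; "width": opening from 0.0 (shut) to 1.0 (fully open); "finger_force": force on a finger pad.
Only numpy, scipy, OpenCV 4.12 (cv2) and the standard library are available. Lean on these libraries where they do the work, as an engineer would, in place of code of your own. Each camera call takes 0.05 s, during which the arm holds its last target. There are 200 camera calls.

## Working session

There is one attempt and no reset: what is moved stays moved. The work goes in short steps, Python scripts to look and compute and a tool call to move; the robot and the scene stay as the last step left them, time stands still between calls to the robot, and variables do not carry over. Pictures are saved under pics/ and viewed, at most 10 in all, crops included, and the job is handed in when it is done.

Besides the shell and the picture viewer there is one more tool, called after ">>>" as name(argument=value, ...) on one line, values as JSON. move_arm: Moves the arm, as the interface text tells. Its arguments: {"type":"object","properties":{"commands":{"type":"string"},"fingers":{"type":"number"}},"required":["commands"]}

```bash
mkdir -p pics; cat > h.py <<'E'
import numpy as np, cv2
from station import env
def cam(n):
    c=env.camera(n); c['f']=192/np.tan(np.radians(c['vfov'])/2); c['R']=cv2.Rodrigues(np.array(c['rvec'],float))[0]; c['t']=np.array(c['tvec'],float).ravel(); return c
def save(c,name): cv2.imwrite('pics/'+name,c['image'][:,:,::-1])
def ray(c,u,v):
    d=c['R'].T@np.array([(u-c['cx'])/c['f'],(v-c['cy'])/c['f'],1]); return -c['R'].T@c['t'],d
def onz(c,u,v,z):
    o,d=ray(c,u,v); return o+d*(z-o[2])/d[2]
def cloud(c):
    v,u=np.mgrid[:384,:512]; D=c['depth'].astype(float)
    P=np.stack([(u-c['cx'])/c['f']*D,(v-c['cy'])/c['f']*D,D],-1)-c['t']
    return P@c['R']
def proj(c,p):
    q=c['R']@np.array(p,float)+c['t']; return c['cx']+c['f']*q[0]/q[2], c['cy']+c['f']*q[1]/q[2]
E
python3 - <<'E'
from h import *
for n in('top','side'):
    c=cam(n); save(c,n+'1.png'); print(n,c['f'],c['cx'],c['cy'],-c['R'].T@c['t'],c['R'].round(2).tolist())
print(env.observe())
E
```

```text
top 435.28819284301886 248.46916767766265 193.34074302393574 [434.8519594  212.92478727 919.88305827] [[-0.03, -1.0, 0.04], [-1.0, 0.02, -0.09], [0.09, -0.04, -1.0]]
side 415.6399925858583 252.70108139701836 191.61171546572533 [209.80542614 830.48279868 537.08620554] [[-0.89, -0.46, 0.01], [-0.26, 0.5, -0.82], [0.37, -0.73, -0.57]]
{'time_s': 0.1, 'joint_positions': array([ 1.09876392,  0.33381266,  0.03989896,  1.46615664, -0.01340699,
        1.3433203 , -0.0585058 ]), 'qvel': array([ 0.0012957 , -0.00219058, -0.00135723, -0.00189057,  0.00065088,
       -0.00034207,  0.00017204]), 'joint_efforts': array([ 4.21709919e-03, -6.57813478e+01,  1.34047028e+00, -4.04704356e+01,
       -5.94191719e-02,  4.11072979e-02,  5.32976594e-05]), 'position': array([ 236.57661748, -604.96812414,  221.77922522]), 'tool_rot': array([-3.08581645e+00, -5.81928670e-01,  5.63602761e-04]), 'force': array([-0.49270558,  0.02833384,  0.96561421]), 'moment': array([ 0.02032142, -0.00841138,  0.05580614]), 'finger_force': 0.0, 'width': 0.998627304509558}
```

View pics/top1.png

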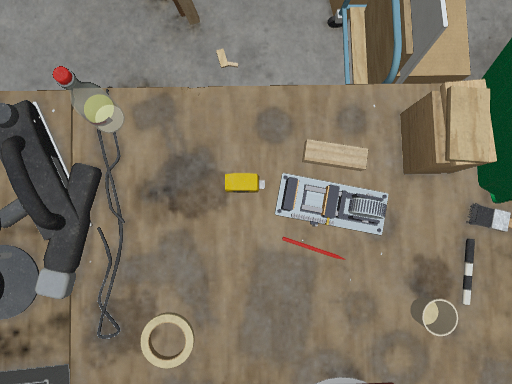

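View pics/side1.png

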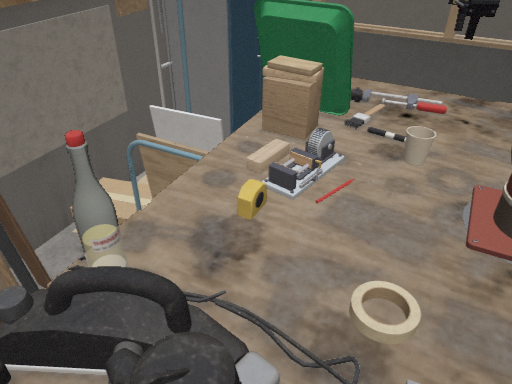

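The top view shows the jig at about px (332,204), with the fixed jaw at the left (288,192), the wheel at the right (369,207) and the pointer near (315,222). The side view shows the same things with the wheel at (320,145).

```bash
python3 - <<'E'
from h import *
c=cam('top'); im=c['image'][:,:,::-1]
cv2.imwrite('pics/top2.png',cv2.resize(im[165:250,268:400],None,fx=6,fy=6,interpolation=cv2.INTER_CUBIC))
s=cam('side'); 
cv2.imwrite('pics/side2.png',cv2.resize(s['image'][120:205,240:360,::-1],None,fx=6,fy=6,interpolation=cv2.INTER_CUBIC))
P=cloud(c)
# plate: height 8..20 near the jig
m=np.zeros((384,512),np.uint8); roi=(slice(165,245),slice(270,395))
m[roi]=((P[...,2]>7)&(P[...,2]<110))[roi]
n,l,st,ce=cv2.connectedComponentsWithStats(m); print(st,ce)
k=l[207,369]; pts=P[l==k]
r=cv2.minAreaRect(pts[:,:2].astype(np.float32)); print(r); print(cv2.boxPoints(r))
w=pts[pts[:,2]>84]; print('wheel top',w.mean(0),w[:,2].max(),len(w))
E
```

```text
[[     0      0    512    384 191805]
 [   327    165     39      6    130]
 [   275    173    113     62   4651]
 [   282    238      3      2      3]
 [   286    238      5      5      9]
 [   292    240      3      4      6]
 [   296    242      1      1      1]
 [   300    243      1      1      1]
 [   303    243      1      2      2]] [[253.59316493 191.21146998]
 [350.9        166.51538462]
 [331.3027306  203.86433025]
 [283.         238.33333333]
 [288.11111111 240.        ]
 [292.83333333 241.5       ]
 [296.         242.        ]
 [300.         243.        ]
 [303.         243.5       ]]
((484.253173828125, 5.315727233886719), (229.9623565673828, 99.66070556640625), 77.6418228149414)
[[ 410.9689    -96.33638 ]
 [ 508.32034  -117.666   ]
 [ 557.5375    106.967834]
 [ 460.186     128.29745 ]]
wheel top [475.17604382 -55.3721784   89.01417969] 95.98950020221378 343
```

View pics/top2.png

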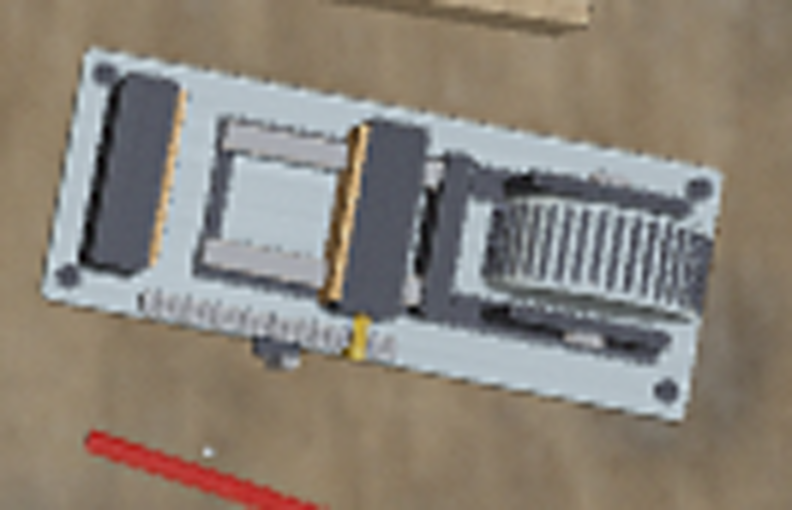

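View pics/side2.png

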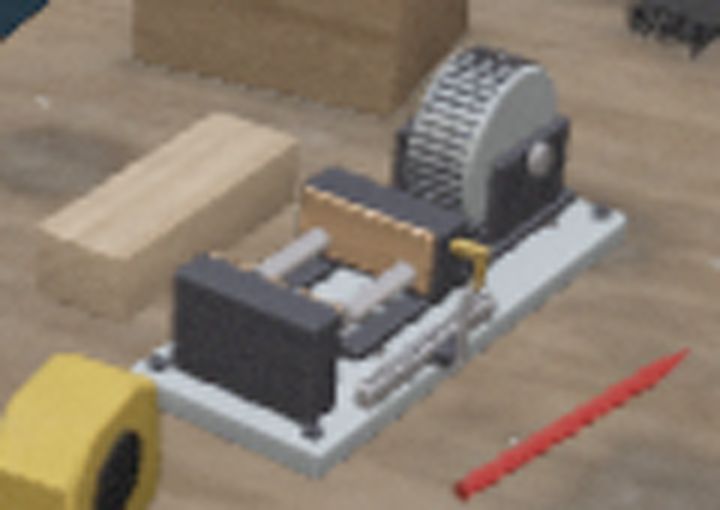

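The crops show the plate corners clearly. The yellow pointer tip is at crop (359,350) in the top view and (483,246) in the side view. The grey mark tip is at about (290,352) in the top view and (466,290) in the side view.

```bash
cat >> h.py <<'E'
def tri(c,a,s,b):
    o1,d1=ray(c,*a);o2,d2=ray(s,*b)
    A=np.stack([d1,-d2],1); x,*_=np.linalg.lstsq(A,o2-o1,rcond=None)
    p,q=o1+x[0]*d1,o2+x[1]*d2; return (p+q)/2,np.linalg.norm(p-q)
T=lambda u,v:((u+.5)/6-.5+268,(v+.5)/6-.5+165)
S=lambda u,v:((u+.5)/6-.5+240,(v+.5)/6-.5+120)
E
python3 - <<'E'
from h import *
c=cam('top'); s=cam('side')
K=np.array([onz(c,*T(*p),14)[:2] for p in [(90,48),(720,170),(685,420),(43,297)]])
o=K.mean(0); e=(K[0]-K[1]+K[3]-K[2]); L=np.linalg.norm(e)/2; e/=np.linalg.norm(e); ex=np.array([e[1],-e[0]])
print(K.round(1),o,L,np.linalg.norm(K[0]-K[3]),'ydir',e,np.degrees(np.arctan2(-e[0],e[1])))
J=lambda p:(np.r_[np.array([ex,e])@(p[:2]-o),p[2]].round(1))
for n,a,b in [('ptr',(359,350),(483,246)),('mark',(290,352),(466,290)),('corner',(90,48),(133,368)),('cornerBL',(43,297),(320,460)),('cornerBR',(685,420),(627,215))]:
    p,d=tri(c,T(*a),s,S(*b)); print(n,p.round(1),J(p),round(d,1))
P=cloud(c); 
Q=P.reshape(-1,3); q=np.c_[(Q[:,:2]-o)@ex,(Q[:,:2]-o)@e,Q[:,2]]
w=q[(abs(q[:,0])<60)&(abs(q[:,1])<110)]
ww=w[w[:,2]>80]; print('wheel',ww.mean(0),ww.min(0),ww.max(0))
ww=w[(w[:,0]<-40)&(w[:,2]>22)]; print(ww.round(1)[:60])
a=o+e*-62; print('axle',a)
E
```

```text
[[ 556.5  105.9]
 [ 508.5 -115.5]
 [ 421.2  -98.3]
 [ 469.6  125.1]] [488.94603879   4.29981385] 227.56320743141274 89.00786500295997 ydir [0.21205827 0.97725702] -12.24299964640707
ptr [446.4  23.6  54.2] [-45.6   9.8  54.2] 3.0
mark [445.7  45.   46.3] [-50.9  30.6  46.3] 4.6
corner [555.1 105.1  12.9] [ 43.3 112.5  12.9] 3.4
cornerBL [468.7 124.3   9.8] [-45.2 113.    9.8] 2.3
cornerBR [420.4 -98.9  12.9] [ -45.1 -115.4   12.9] 1.5
wheel [ -0.91550383 -59.7218801   87.70908054] [-15.47671567 -88.54837189  80.01423642] [ 14.82595101 -33.39767712  95.48085142]
[[-40.3  79.6  25.5]
 [-42.6  81.   23.7]
 [-42.2  78.9  23. ]
 [-41.6  75.3  26.3]
 [-41.1  73.   24.9]
 [-40.8  71.1  25.5]
 [-43.4  74.4  22.7]
 [-43.2  72.7  25.1]
 [-42.7  70.4  23. ]
 [-42.3  68.4  23.6]
 [-41.9  66.3  22.6]
 [-41.2  62.4  24.4]
 [-40.9  60.6  26. ]
 [-40.3  58.   22.2]
 [-44.   66.   23.4]
 [-43.5  63.9  23.2]
 [-42.   55.7  22.8]
 [-41.2  51.8  23.6]
 [-44.   55.4  23. ]
 [-43.6  53.2  22.3]
 [-43.3  51.4  23.8]
 [-42.8  49.1  22.2]
 [-42.   45.   22. ]
 [-41.3  41.3  24.1]
 [-40.9  39.   22.6]
 [-40.5  37.   22.8]
 [-40.3  35.3  25.3]
 [-43.8  42.9  24.1]
 [-43.5  41.2  25.9]
 [-42.9  38.6  22.4]
 [-42.1  34.6  22.8]
 [-41.7  32.4  22.3]
 [-41.5  31.   25.9]
 [-40.7  26.7  24.8]
 [-40.2  24.2  22.3]
 [-44.2  34.3  23.2]
 [-43.7  32.1  22.3]
 [-43.   28.1  23. ]
 [-41.8  21.8  22.1]
 [-41.4  19.9  22.8]
 [-41.2  18.2  25. ]
 [-40.6  15.7  22.4]
 [-40.2  13.6  22.4]
 [-40.8  13.   49.2]
 [-40.8  12.4  55.6]
 [-40.2   9.6  51.7]
 [-45.   27.7  22.6]
 [-44.6  25.5  22.2]
 [-43.9  21.6  23.2]
 [-42.4  13.7  24.4]
 [-42.   11.5  23.6]
 [-41.5   9.3  22.9]
 [-42.8  12.7  49.5]
 [-42.7  11.6  53.4]
 [-42.2   9.4  52.4]
 [-48.6  35.4  22.2]
 [-48.2  33.4  22.6]
 [-47.4  29.3  22.4]
 [-46.7  25.3  23. ]
 [-44.8  13.1  43.3]]
axle [475.79842585 -56.29012157]
```

```bash
cat >> h.py <<'E'
from scipy.spatial.transform import Rotation as Ro
O=np.array([488.9,4.3]); E_=np.array([.2121,.9773]); EX=np.array([E_[1],-E_[0]])
def tojig(p): return np.r_[np.array([EX,E_])@(np.array(p[:2])-O),p[2]]
def st():
    o=env.observe(); print(round(o['time_s'],2),'jig',tojig(o['position']).round(1),'F',o['force'].round(2),o['width']); return o
E
python3 - <<'E'
from h import *
o=st(); R=Ro.from_rotvec(o['tool_rot']).as_matrix(); print(R.round(3))
g=np.r_[O+E_*-82,130]; print(g,(R.T@(g-o['position'])).round(1))
Rt=np.c_[np.r_[EX,0],np.r_[-E_,0],[0,0,-1]]; print(Ro.from_matrix(R.T@Rt).as_rotvec())
E
```

```text
0.3 jig [-117.2 -649.2  222.2] F [-0.02  0.45  0.4 ] 1.0026678430145564
[[ 0.931  0.364 -0.   ]
 [ 0.364 -0.931  0.001]
 [-0.    -0.001 -1.   ]]
[471.5078 -75.8386 130.    ] [ 411.5 -407.4   92.5]
[-5.62056186e-04  1.95031532e-04  5.86425294e-01]
```

>>> move_arm(commands="0.01 -0.01 0 0 0 0;0.02 -0.02 0 0 0 0;0.025 -0.025 0 0 0 0;0.025 -0.025 0 0 0 0;0.025 -0.025 0 0 0 0;0.025 -0.025 0 0 0 0;0.025 -0.025 0 0 0 0;0.025 -0.025 0 0 0 0;0.025 -0.025 0 0 0 0;0.025 -0.025 0 0 0 0;0.025 -0.025 0 0 0 0;0.025 -0.025 0 0 0 0;0.025 -0.025 0 0 0 0;0.025 -0.025 0 0 0 0;0.025 -0.025 0 0 0 0;0.025 -0.025 0 0 0 0;0.025 -0.025 0 0 0 0;0.004 -0.002 0 0 0 0;0 0 0 0 0 0", fingers=0)

```text
time_s: 2.2
position: [469.3, -75.9, 222.5]
tool_rot: [3.086, 0.587, -0.0]
force: [-0.3, -0.3, 1.0]
width: 0.007
finger_force: 0.0
```

>>> move_arm(commands="0 0 0 0 0 0.1;0 0 0 0 0 0.1;0 0 0 0 0 0.1;0 0 0.01 0 0 0.1;0 0 0.02 0 0 0.1;0 0 0.02 0 0 0.086;0 0 0.02 0 0 0;0 0 0.01 0 0 0;0 0 0 0 0 0;0 0 0 0 0 0")

```text
time_s: 3.2
position: [469.5, -77.8, 143.2]
tool_rot: [3.123, -0.335, 0.001]
force: [-0.5, 0.5, 1.1]
width: 0.006
finger_force: 0.0
```

```bash
python3 - <<'E'
from h import *
o=st(); R=Ro.from_rotvec(o['tool_rot']).as_matrix(); g=np.r_[O+E_*-80,100]; print((R.T@(g-o['position'])).round(1))
Rt=np.c_[np.r_[EX,0],np.r_[-E_,0],[0,0,-1]]; print(Ro.from_matrix(R.T@Rt).as_rotvec())
s=cam('side'); cv2.imwrite('pics/side3.png',cv2.resize(s['image'][90:205,240:360,::-1],None,fx=5,fy=5,interpolation=cv2.INTER_CUBIC))
E
```

```text
3.2 jig [ -1.5 -84.4 143.2] F [-0.54  0.48  1.09] 0.006177321633300354
[ 1.5 -4.4 43.2]
[ 1.38804367e-04 -5.55464393e-04  3.92238232e-05]
```

View pics/side3.png

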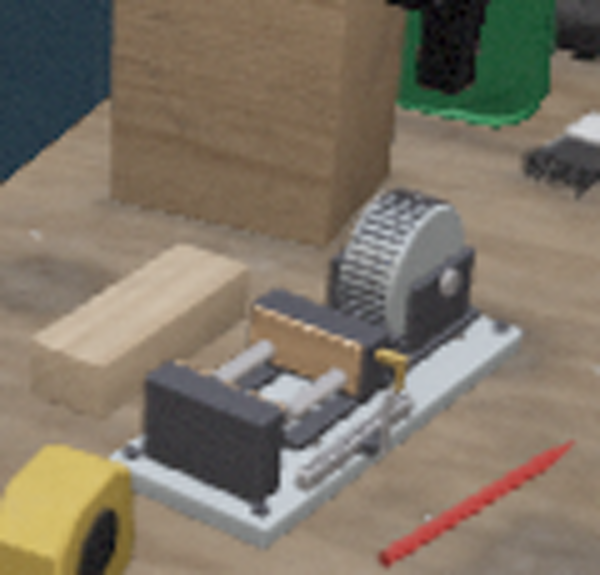

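The closed fingertip hangs above the wheel, at about crop (445,85), and the scene is undisturbed.

>>> move_arm(commands="0.0015 -0.004 0.01 0 0 0;0 -0.004 0.02 0 0 0;0 0 0.013 0 0 0;0 0 0.004 0 0 0;0 0 0 0 0 0;0 0 0 0 0 0")

```text
time_s: 3.85
position: [472.9, -70.0, 96.1]
tool_rot: [-3.124, 0.335, -0.001]
force: [0.7, 1.3, -0.3]
width: 0.004
finger_force: 0.0
```

>>> move_arm(commands="0 0 0.001 0 0 0;0 0 0.001 0 0 0;0 0 0 0 0 0;0 0 0 0 0 0")

```text
time_s: 4.25
position: [472.6, -69.9, 93.7]
tool_rot: [3.124, -0.334, 0.0]
force: [0.2, 0.1, -0.7]
width: 0.007
finger_force: 0.0
```

>>> move_arm(commands="0 0 0.001 0 0 0;0 0 0.001 0 0 0;0 0 0 0 0 0;0 0 0 0 0 0")

```text
time_s: 4.65
position: [472.5, -69.8, 91.5]
tool_rot: [-3.124, 0.334, 0.0]
force: [-0.0, -0.1, -0.5]
width: 0.005
finger_force: 0.0
```

>>> move_arm(commands="0 0 0.001 0 0 0;0 0 0.001 0 0 0;0 0 0 0 0 0;0 0 0 0 0 0")

```text
time_s: 5.05
position: [472.7, -69.8, 89.7]
tool_rot: [3.124, -0.334, 0.0]
force: [-1.0, -0.3, 2.9]
width: 0.007
finger_force: 1.3
```

>>> move_arm(commands="0 0 0.001 0 0 0;0 0 0 0 0 0;0 0 0 0 0 0")

```text
time_s: 5.35
position: [472.7, -69.8, 88.7]
tool_rot: [-3.124, 0.334, -0.0]
force: [-1.5, -0.0, 2.8]
width: 0.006
finger_force: 1.8
```

>>> move_arm(commands="0 -0.002 0 0 0 0;0 -0.003 0 0 0 0;0 -0.003 0 0 0 0;0 -0.003 0 0 0 0;0 -0.003 0 0 0 0;0 -0.003 0 0 0 0;0 -0.003 0 0 0 0;0 -0.003 0 0 0 0;0 -0.003 0 0 0 0;0 -0.003 0 0 0 0;0 0 0 0 0 0;0 0 0 0 0 0")

```text
time_s: 6.55
position: [478.8, -41.0, 88.6]
tool_rot: [-3.123, 0.334, -0.0]
force: [1.0, 0.7, 3.2]
width: 0.003
finger_force: 1.9
```

>>> move_arm(commands="0 0 -0.005 0 0 0;0 0 -0.015 0 0 0;0 0.02 -0.03 0 0 0;0 0.04 -0.05 0 0 0;0 0 0 0 0 0;0 0 0 0 0 0")

```text
time_s: 7.15
position: [467.7, -92.4, 178.0]
tool_rot: [3.123, -0.338, 0.001]
force: [-0.1, 0.1, -0.0]
width: 0.005
finger_force: 0.0
```

```bash
cat >> h.py <<'E'
def ptr(c,s):
    r=[]
    for q,(x0,x1,y0,y1) in((c,(300,350,205,235)),(s,(290,340,150,185))):
        h=cv2.cvtColor(q['image'],cv2.COLOR_RGB2HSV); m=cv2.inRange(h,(20,140,110),(32,255,255)); k=np.zeros_like(m);k[y0:y1,x0:x1]=m[y0:y1,x0:x1]
        v,u=np.nonzero(k); r.append((u.mean(),v.mean(),len(u)))
    return r
E
python3 - <<'E'
from h import *
st()
c=cam('top'); s=cam('side'); print(ptr(c,s))
a=cv2.resize(c['image'][200:240,275:355,::-1],None,fx=8,fy=8,interpolation=cv2.INTER_CUBIC)[:,:560]
b=cv2.resize(s['image'][150:190,290:345,::-1],None,fx=10,fy=10,interpolation=cv2.INTER_CUBIC)
print(a.shape,b.shape)
im=np.zeros((320+280,560,3),np.uint8); im[:320]=a; b=cv2.resize(s['image'][150:190,280:350,::-1],None,fx=7,fy=7,interpolation=cv2.INTER_CUBIC); im[320:,:490]=b; cv2.imwrite('pics/z4.png',im)
E
```

```text
7.15 jig [ -0.2 -99.  178. ] F [-0.1  0.1 -0. ] 0.005141064763819779
[(np.float64(324.0), np.float64(220.0), 13), (np.float64(nan), np.float64(nan), 0)]
(320, 560, 3) (400, 550, 3)h.py:31: RuntimeWarning: Mean of empty slice.
  v,u=np.nonzero(k); r.append((u.mean(),v.mean(),len(u)))
  ret = ret.dtype.type(ret / rcount)
```

View pics/z4.png

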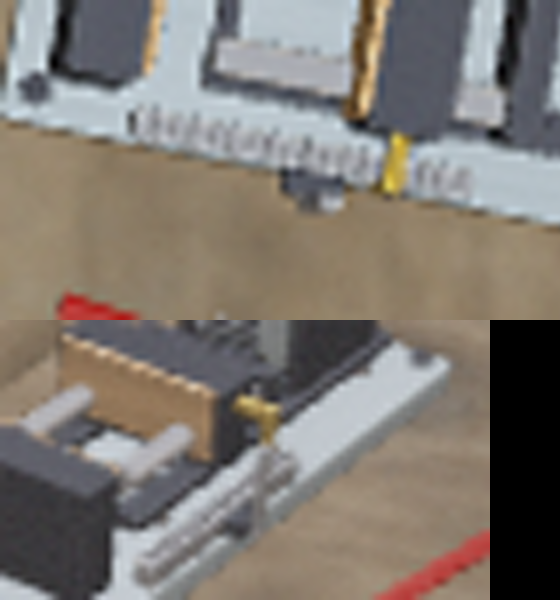

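After one stroke the pointer is at crop (394,180), top px about (324,222). The mark blade is at crop (332,193), top px about (316.5,224). The pointer moved about 6.6 mm, as expected.

```bash
python3 - <<'E'
from h import *
for n in('top','side'):
    c=cam(n);P=cloud(c);Q=np.c_[(P[...,:2]-O).reshape(-1,2)@np.c_[EX,E_],P[...,2].ravel()]
    m=(Q[:,0]<-38)&(Q[:,0]>-65)&(abs(Q[:,1]-22)<30)&(Q[:,2]>27)&(Q[:,2]<80)
    for i in np.nonzero(m)[0]: print(n,i%512,i//512,Q[i].round(1),c['image'].reshape(-1,3)[i])
E
```

```text
top 323 219 [-38.1  20.3  52.3] [146 133  88]
top 323 220 [-40.2  20.2  53.5] [162 142  84]
top 324 220 [-39.9  18.5  54.7] [190 164  65]
top 325 220 [-39.3  15.9  51.6] [202 185 124]
top 323 221 [-42.2  20.   54.4] [184 158  59]
top 324 221 [-41.9  18.2  55.3] [190 164  66]
top 325 221 [-41.4  16.   54. ] [184 164 104]
top 322 222 [-44.2  20.4  48.2] [104  95  76]
top 323 222 [-44.1  19.3  52.5] [213 190  85]
top 324 222 [-43.7  17.4  53.1] [193 167  70]
top 325 222 [-43.4  15.6  54. ] [184 163 107]
top 321 223 [-46.   20.4  39.4] [107  95  63]
top 322 223 [-46.3  20.4  49.9] [98 80 30]
top 323 223 [-46.   18.8  51.5] [202 187  88]
top 324 223 [-45.8  17.3  54.2] [190 166  73]
top 315 224 [-50.7  33.3  46.3] [132 134 137]
top 323 224 [-47.6  17.2  45.5] [100  87  68]
top 324 224 [-47.6  16.6  52.5] [132 117  79]
top 313 225 [-52.6  34.1  30.4] [80 78 77]
top 314 225 [-52.7  33.7  39.3] [82 81 79]
top 315 225 [-52.8  33.5  49.2] [155 158 163]
top 316 225 [-52.3  31.1  46.9] [176 180 187]
top 317 225 [-52.1  29.6  49.4] [186 185 184]
top 314 226 [-54.5  32.5  34.5] [106  97  88]
top 3
[... 1360 characters left out ...]
 318 170 [-54.4  27.8  40.8] [128 125 124]
side 316 171 [-53.2  34.3  40.7] [151 150 153]
side 317 171 [-54.3  31.7  39.9] [128 125 125]
side 318 171 [-55.4  29.1  39.1] [129 128 128]
side 316 172 [-53.   33.4  37.5] [133 130 132]
side 317 172 [-55.6  33.5  38.6] [122 118 116]
side 318 172 [-56.5  30.5  37.5] [141 139 140]
side 316 173 [-53.3  33.6  35. ] [137 134 137]
side 317 173 [-55.4  32.7  35.4] [122 119 117]
side 316 174 [-54.   34.3  33. ] [143 139 141]
side 317 174 [-55.   31.4  32. ] [120 116 115]
side 316 175 [-53.7  33.1  29.6] [122 118 118]
side 317 175 [-56.   32.7  30.3] [119 116 115]
side 316 176 [-54.2  33.6  27.3] [114 110 110]
side 317 176 [-55.9  32.1  27.3] [118 115 114]
```

>>> move_arm(commands="0 -0.012 0.02 0 0 0;0 -0.011 0.03 0 0 0;0 0 0.025 0 0 0;0 0 0.007 0 0 0;0 0 0.003 0 0 0;0 0 0.002 0 0 0;0 0 0.002 0 0 0;0 0 0 0 0 0;0 0 0 0 0 0")

```text
time_s: 8.25
position: [473.3, -69.2, 89.4]
tool_rot: [3.124, -0.335, 0.002]
force: [-0.9, 0.8, 2.9]
width: 0.001
finger_force: 1.5
```

>>> move_arm(commands="0 -0.002 0.0005 0 0 0;0 -0.003 0 0 0 0;0 -0.003 0 0 0 0;0 -0.003 0 0 0 0;0 -0.003 0 0 0 0;0 -0.003 0 0 0 0;0 -0.003 0 0 0 0;0 -0.003 0 0 0 0;0 -0.003 0 0 0 0;0 -0.003 0 0 0 0;0 0 0 0 0 0;0 0 0 0 0 0")

```text
time_s: 9.45
position: [478.9, -40.2, 88.1]
tool_rot: [-3.123, 0.334, -0.0]
force: [2.2, 1.5, 3.5]
width: 0.003
finger_force: 2.0
```

>>> move_arm(commands="0 0 -0.005 0 0 0;0 0 -0.015 0 0 0;0 0.02 -0.03 0 0 0;0 0.04 -0.05 0 0 0;0 0 0 0 0 0;0 0 0 0 0 0")

```text
time_s: 10.05
position: [467.5, -91.6, 177.4]
tool_rot: [3.123, -0.338, -0.0]
force: [-0.5, -0.4, -0.5]
width: 0.005
finger_force: 0.0
```

```bash
cat >> h.py <<'E'
def gap():
    # brightness-weighted centres of pointer (yellow) and mark (grey) from several frames' depth points
    for n in('top','side'):
        A=[];B=[]
        for k in range(5):
            c=cam(n);P=cloud(c);Q=np.c_[(P[...,:2]-O).reshape(-1,2)@np.c_[EX,E_],P[...,2].ravel()]
            I=c['image'].reshape(-1,3).astype(int)
            m=(Q[:,0]<-38)&(Q[:,0]>-60)&(abs(Q[:,1]-25)<30)&(Q[:,2]<70)
            y=m&(I[:,0]-I[:,2]>50)&(Q[:,2]>49); g=m&(abs(I[:,0]-I[:,2])<15)&(Q[:,2]>40)&(Q[:,0]<-49.5)
            A.append(Q[y].mean(0));B.append(Q[g].mean(0)); na,nb=y.sum(),g.sum()
        A,B=np.array(A),np.array(B); print(n,'ptr',A.mean(0).round(2),na,'mark',B.mean(0).round(2),nb,'gap',(B-A)[:,1].round(2))
E
python3 - <<'E'
from h import *
st(); gap()
E
```

```text
10.05 jig [ -0.6 -98.3 177.4] F [-0.51 -0.43 -0.51] 0.00537860378166929
top ptr [-42.87  24.67  53.15] 13 mark [-52.54  31.84  47.28] 5 gap [7.06 7.61 6.98 7.14 7.08]
side ptr [-43.82  24.94  52.37] 13 mark [-55.14  31.81  44.6 ] 7 gap [6.6  6.43 7.13 7.15 7.01]
```

>>> move_arm(commands="0 -0.012 0.02 0 0 0;0 -0.011 0.03 0 0 0;0 0 0.025 0 0 0;0 0 0.007 0 0 0;0 0 0.003 0 0 0;0 0 0.002 0 0 0;0 0 0.002 0 0 0;0 0 0 0 0 0;0 0 0 0 0 0")

```text
time_s: 11.45
position: [473.5, -68.6, 89.0]
tool_rot: [3.123, -0.335, 0.002]
force: [0.3, -0.4, 4.6]
width: 0.004
finger_force: 1.8
```

>>> move_arm(commands="0 -0.002 0 0 0 0;0 -0.003 0 0 0 0;0 -0.003 0 0 0 0;0 -0.003 0 0 0 0;0 -0.003 0 0 0 0;0 -0.003 0 0 0 0;0 -0.003 0 0 0 0;0 -0.003 0 0 0 0;0 -0.002 0 0 0 0;0 0 0 0 0 0;0 0 0 0 0 0")

```text
time_s: 12.55
position: [478.1, -43.5, 88.1]
tool_rot: [-3.123, 0.334, 0.0]
force: [0.2, 1.1, 5.3]
width: 0.005
finger_force: 2.9
```

>>> move_arm(commands="0 0 -0.005 0 0 0;0 0 -0.015 0 0 0;0 0.02 -0.03 0 0 0;0 0.04 -0.05 0 0 0;0 0 0 0 0 0;0 0 0 0 0 0")

```text
time_s: 13.15
position: [466.8, -94.7, 177.4]
tool_rot: [3.123, -0.338, -0.0]
force: [0.1, 0.5, -0.1]
width: 0.009
finger_force: 0.0
```

```bash
python3 - <<'E'
from h import *
st(); gap()
c=cam('top'); s=cam('side')
a=cv2.resize(c['image'][210:235,300:340,::-1],None,fx=14,fy=14,interpolation=cv2.INTER_CUBIC)[:300]
b=cv2.resize(s['image'][155:180,298:338,::-1],None,fx=14,fy=14,interpolation=cv2.INTER_CUBIC)[:300]
cv2.imwrite('pics/z5.png',np.vstack([a,b]))
E
```

```text
13.15 jig [  -0.6 -101.4  177.4] F [ 0.07  0.51 -0.14] 0.008676302718374341
top ptr [-42.   30.6  53.2] 12 mark [-52.71  31.84  46.18] 6 gap [1.05 1.39 0.9  1.44 1.43]
side ptr [-44.67  30.9   52.09] 11 mark [-55.    31.75  44.67] 7 gap [0.94 0.15 1.88 0.09 1.21]
```

View pics/z5.png

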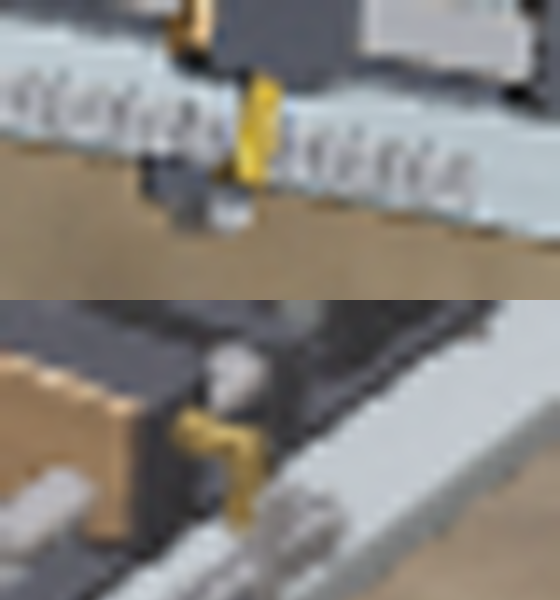

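The top crop has the pointer blade at (262,85) to (248,180), with the mark tip at (228,208), slightly to its left (+y). So a gap of about 1 mm remains. I'll check the subpixel intensity profiles.

```bash
python3 - <<'E'
from h import *
I=0
for k in range(6):
    c=cam('top'); I=I+c['image'].astype(float)/6
print(np.mean(I[223:228,309:324],2).round(0)); print((I[...,0]-I[...,2])[214:224,312:324].round(0))
for n,z,(x,ys) in (('ptr',54.5,(-44,(25,27.5,30,32.5,35))),('mark',48,(-53,(26.5,29,31.5,34,36.5)))):
    for y in ys: print(n,y,np.round(proj(c,np.r_[O+EX*x+E_*y,z]),2))
E
```

```text
[[129.  62.  89.  93.  89.  88.  93.  87.  80.  98.  98. 120. 126. 150.
  139.]
 [127. 104.  91. 101.  82.  82. 136. 128. 129. 116. 119. 120. 120. 103.
   96.]
 [125. 128. 129.  91.  79.  81. 159. 180. 184. 115. 118. 120. 122. 122.
  120.]
 [120. 121. 123. 106.  98.  96. 119. 140. 127. 116. 119. 120. 122. 122.
  123.]
 [116. 117. 119. 122. 123. 122. 122. 121. 119. 119. 120. 120. 121. 123.
  123.]]
[[-16.  -7.  -4. -10. -15. -14. -10. -18. -15. -13. -13. -13.]
 [-20. -16. -14. -12. -12.  -2.  56.  23. -12. -14. -11. -12.]
 [-19. -19. -19. -19. -23.  21. 132. 130.  -3. -14. -13. -14.]
 [ -6. -13. -13. -21. -24.  61. 126. 107. -30. -21. -20. -19.]
 [ -8.  -8.  -7.  -8. -16.  83. 123.  81. -26. -20. -19. -18.]
 [ -8.  -7.  -8.  -8. -14. 127. 122.  81. -14.  -8.  -6. -10.]
 [ -8.  -7. -10. -10.   1. 128. 124.  76. -12. -10.  -4. -10.]
 [-12.  -8.  -8.   6.  44. 117. 124.  14. -13. -10.  -6.  -9.]
 [-14. -17. -15.  41.  42. 120. 117.  11.  -8. -10. -10. -10.]
 [-12. -14. -14.   1.  -4.  10.  54.  10.   6.  -6. -17.  -6.]]
ptr 25 [320.42 221.41]
ptr 27.5 [319.2  221.17]
ptr 30 [317.97 220.94]
ptr 32.5 [316.75 220.7 ]
ptr 35 [315.52 220.47]
mark 26.5 [318.28 225.75]
mark 29 [317.06 225.52]
mark 31.5 [315.84 225.29]
mark 34 [314.63 225.05]
mark 36.5 [313.41 224.82]
```

```bash
python3 - <<'E'
from h import *
D=[];
for k in range(20):
    c=cam('top');P=cloud(c);D.append(np.c_[(P[...,:2]-O).reshape(-1,2)@np.c_[EX,E_],P[...,2].ravel()].reshape(384,512,3))
D=np.array(D); m=D.mean(0); s=D.std(0)
for v in range(216,223):
  print(v,[tuple(m[v,u].round(1)) for u in range(316,320)])
for v in range(224,227):
  print(v,[tuple(m[v,u].round(1)) for u in range(313,319)])
print(s[225,316],s[219,318])
D=0;I=0
for k in range(10):
    c=cam('side');P=cloud(c);D=D+np.c_[(P[...,:2]-O).reshape(-1,2)@np.c_[EX,E_],P[...,2].ravel()].reshape(384,512,3)/10
    I=I+c['image'].astype(float)/10
for v in range(161,178): print(v,[tuple(D[v,u].round(0).astype(int)) for u in range(311,322)])
print(I.mean(2)[161:178,309:324].round(0)); print((I[...,0]-I[...,2])[161:178,309:324].round(0))
E
```

```text
216 [(np.float64(-32.1), np.float64(28.2), np.float64(13.4)), (np.float64(-34.3), np.float64(32.7), np.float64(49.7)), (np.float64(-34.2), np.float64(31.4), np.float64(53.4)), (np.float64(-33.8), np.float64(29.5), np.float64(53.6))]
217 [(np.float64(-34.2), np.float64(27.8), np.float64(13.4)), (np.float64(-36.4), np.float64(32.7), np.float64(51.4)), (np.float64(-36.2), np.float64(31.1), np.float64(53.3)), (np.float64(-35.8), np.float64(29.0), np.float64(53.0))]
218 [(np.float64(-36.8), np.float64(29.1), np.float64(22.6)), (np.float64(-38.5), np.float64(32.7), np.float64(53.1)), (np.float64(-38.2), np.float64(30.8), np.float64(53.5)), (np.float64(-37.8), np.float64(28.8), np.float64(53.6))]
219 [(np.float64(-38.8), np.float64(28.7), np.float64(22.3)), (np.float64(-40.5), np.float64(32.3), np.float64(53.2)), (np.float64(-40.1), np.float64(30.4), np.float64(53.5)), (np.float64(-39.7), np.float64(28.4), np.float64(53.2))]
220 [(np.float64(-40.9), np.float64(28.4), np.float64(22.5)), (np.float64(-42.4), np.float64(32.0), np.float64(53.0)), (np.float64(-42.1), np.float64(30.0), np.float64(
[... 12166 characters left out ...]
.  -3.  60.  69.  14.   5.   2.  -6.  -6.  -4.  -8.
  -12.]
 [ -2.  -0.  -1.  -1.  -8.  49.  68.  18.   7.   2.  -3.  -4.  -1.  -6.
  -11.]
 [ -2.  -1.  -9. -12. -13.  20.  36.   9.   4.   3.  -2.   1.   3.  -5.
  -11.]
 [ -1.  -8. -11. -12. -12.  -6.   0.   3.   4.   2.   3.   4.   6.  -8.
   -9.]
 [ -8. -12. -13. -13. -10.  -6.  -4.   1.   4.   6.   5.   5.  -4.  -6.
   -3.]
 [-12. -13.  -9.  -7.  -5.  -4.  -4.   1.   4.   6.   1.  -8.  -5.  -2.
   -2.]
 [-12. -11.  -7.  -5.  -5.  -3.  -0.   4.   4.  -4.  -8.  -5.  -2.  -2.
   -1.]
 [-10.  -6.  -5.  -4.  -4.  -4.  -6.   3.   6.  -4.  -4.  -1.  -1.  14.
   30.]
 [ -6.  -3.  -4.  -4.  -7.  -9.  -7.   4.   5.  -1.  -2.  -1.  14.  31.
   36.]]
```

The depth-averaged +y faces are at about 31.8 for the pointer and 32.8 for the mark. About 0.9 mm is left, so I'll roll about 4 mm at the rim.

>>> move_arm(commands="0 -0.02 0.02 0 0 0;0 -0.017 0.03 0 0 0;0 0 0.025 0 0 0;0 0 0.007 0 0 0;0 0 0.003 0 0 0;0 0 0.002 0 0 0;0 0 0.002 0 0 0;0 0 0 0 0 0;0 0 0 0 0 0")

```text
time_s: 16.45
position: [475.7, -58.1, 89.0]
tool_rot: [3.123, -0.335, 0.002]
force: [-0.5, -0.7, 3.8]
width: 0.007
finger_force: 2.2
```

>>> move_arm(commands="0 -0.001 0 0 0 0;0 -0.001 0 0 0 0;0 -0.001 0 0 0 0;0 -0.001 0 0 0 0;0 0 0 0 0 0;0 0 0 0 0 0")

```text
time_s: 17.05
position: [476.6, -53.7, 88.4]
tool_rot: [-3.123, 0.334, -0.002]
force: [2.6, -0.3, 4.7]
width: 0.007
finger_force: 2.5
```

>>> move_arm(commands="0 0 -0.005 0 0 0;0 0 -0.015 0 0 0;0 0.02 -0.03 0 0 0;0 0.04 -0.05 0 0 0;0 0 0 0 0 0;0 0 0 0 0 0")

```text
time_s: 17.65
position: [464.9, -104.4, 177.5]
tool_rot: [3.123, -0.337, 0.0]
force: [-0.5, -0.2, -0.3]
width: 0.005
finger_force: 0.0
```

```bash
python3 - <<'E'
from h import *
st(); gap()
A=[];B=[]
for k in range(20):
    c=cam('side');P=cloud(c);Q=np.c_[(P[...,:2]-O).reshape(-1,2)@np.c_[EX,E_],P[...,2].ravel()];I=c['image'].reshape(-1,3).astype(int)
    m=(Q[:,2]>33)&(Q[:,2]<60)&(Q[:,1]>26)&(Q[:,1]<40); y=I[:,0]-I[:,2]
    A.append(np.median(Q[m&(y>45)&(Q[:,0]<-38)&(Q[:,0]>-50),1])); B.append(np.median(Q[m&(y<15)&(Q[:,0]<-51.5)&(Q[:,0]>-58),1]))
print('faces',np.mean(A),np.mean(B))
D=0
for k in range(15):
    c=cam('top');P=cloud(c);D=D+np.c_[(P[...,:2]-O).reshape(-1,2)@np.c_[EX,E_],P[...,2].ravel()].reshape(384,512,3)/15
for v in (218,219,220): print(D[v,315:320].round(1).tolist())
J=c['image'].astype(int);print((J[...,0]-J[...,2])[217:222,313:321]); print(J[225,312:320].mean(1))
E
```

```text
17.65 jig [  -0.4 -111.3  177.5] F [-0.45 -0.21 -0.3 ] 0.0052811180164874455
top ptr [-42.85  31.62  53.39] 13 mark [-52.65  31.82  46.95] 7 gap [ 0.42  0.41 -0.02  0.01  0.17]
side ptr [-43.76  32.03  52.67] 10 mark [-54.7  32.1  44.3] 8 gap [ 0.5   0.16 -0.79 -0.02  0.46]
faces 32.339573796585896 32.32231004314275
[[-37.2, 31.2, 22.9], [-36.9, 29.2, 22.9], [-38.5, 32.7, 53.3], [-38.1, 30.7, 53.1], [-35.0, 21.2, 13.2]]
[[-39.3, 30.9, 23.3], [-40.6, 33.7, 49.9], [-40.5, 32.5, 54.0], [-40.1, 30.4, 53.6], [-37.7, 22.6, 22.7]]
[[-41.4, 30.6, 23.8], [-42.7, 33.6, 51.2], [-42.4, 32.0, 53.0], [-42.1, 30.1, 53.8], [-39.8, 22.4, 23.3]]
[[-13 -14 -22 -15 131 122  57 -26]
 [ -6  -8 -10 -14 128 115   6 -21]
 [ -7  -8 -10  39 126 120   8 -10]
 [ -8 -12 -10  70 124 110 -17  -7]
 [-11  -9  47 123 121  85 -18  -8]]
[ 89.66666667  79.          82.66666667 158.33333333 180.
 183.66666667 115.66666667 117.        ]
```

All three measures agree to within about 0.2 mm, the gripper is clear of the jig, and the wheel has been left where it is. I'm handing the job in.

```bash
python3 -c "
from station import env
print(env.sign_off())"
```

```text
the job is handed in; nothing more can be done
None
```

I rolled the wheel in four light strokes (about 3–5 N) until the pointer stood in line with the gauge mark, to within about 0.2 mm by the camera measurements. I then lifted the gripper clear and handed the job in at about 20 s. I didn't look again at the offcut, pencil and tape measure after the strokes, but the gripper worked only above the wheel.

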